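File the edge of a sawn specimen coupon

ROBOT

A 6-joint arm with a two-finger parallel gripper is mounted at the origin on the work surface. World frame = base frame: x ahead of the robot, y to its left, z up, the work surface at z = 0. Lengths are in mm, angles in rad, forces in N, time in s.
With the tool pointing down it reaches from about 275 to 825 mm from the base axis. Payload 5.2 kg.
Tool frame: the origin (TCP) lies at the very end of the fingers, on their centre line; the grasp point (between the pads) lies 19 mm behind it; z points along the fingers, y is the direction in which the jaws open and shut (so a half turn about z gives the same grasp; the last joint's range is limited). The gripper opens to 93 mm and grips with 3 to 60 N. Pads are 15 mm wide; open, the fingers measure 128 mm over their backs; the gripper's body (75 mm by 188 mm) begins 65 mm behind the grasp point.
Start: joints at [-1.339, 0.259, 1.535, -0, 1.348, -0.203], TCP at [231.696, -498.82, 218.653] pointing down, gripper open.
Joint ranges: [-3.14, 3.14], [-0.91, 2.08], [0.19, 2.58], [-1.22, 4.36], [0.22, 2.71], [-3.12, 3.12]. Speed limits (rad/s): [2.57, 2.57, 3.14, 3.14, 3.14, 3.14].

INTERFACE

Orientations are given as [roll, pitch, yaw] about the fixed x, y, z axes, in that order (R = Rz(yaw) Ry(pitch) Rx(roll)).
In Python, from bench import robot gives the robot as it stands. The module is installed in compiled form; this text tells all that it offers. Calls block until the motion is done:
- robot.move_ptp(position, orientation): joint-space move of the TCP to a pose.
- robot.move_linear(position, ori=None, speed=150, f_stop=None): straight line of the TCP; ori=None keeps the orientation; speed is the mean speed in mm/s. With f_stop (N) it stops when the force on the tool has changed by that much, and returns True; else False.
- robot.move_j(angles): joint-space move.
- robot.move_gripper(opening): opening from 0.0 (shut) to 1.0 (fully open); the grip force is fixed at half the most; returns when the fingers have stopped.
- robot.sleep(seconds).
- robot.inverse_kinematics(position, orientation): joint angles nearest the present ones, or None.
- robot.get_image(name): name is "scene" or "top"; returns a dict with "img" (480x640x3 uint8, blue, green, red), "fovy" (degrees; the focal length in pixels is half the picture's height over the tangent of half this angle, whatever the lens; pixels are square), "cx", "cy" (the principal point, pixels), "k1" (the pictures are not rectified: a ray, as slopes to the right and down, at radius r is drawn at 1 + k1 r^2 times it, then the intrinsics apply), "eye" and "orientation" of the camera in the world. Camera axes: x right, y down, z forward; pixel columns grow to the right and rows downward; lengths in mm; the calibration is good to about 2 mm. A picture is of the moment at which its call begins. There is no depth.
A pose or a line that the arm cannot do raises robot.MotionError and nothing moves.
- robot.hand_in(): hands the job in, once; it reports no verdict.
Readings, each from a call of its own:
- robot.current_t(): time.
- robot.current_qpos(): joint angles.
- robot.current_joint_vel(): joint speeds.
- robot.current_joint_efforts(): joint torques, N m.
- robot.current_tcp_pos(): TCP position.
- robot.current_eef_rot(): TCP orientation.
- robot.current_contact_force(): force on the tool from outside, world axes, zero at the start.
- robot.current_ft_torque(): the same for the moment, N m.
- robot.current_gripper_width(): opening from 0.0 (shut) to 1.0 (fully open).
Only numpy, scipy, OpenCV 4.12 (cv2) and the standard library are available. Lean on these libraries where they do the work, as an engineer would, in place of code of your own. Each camera call takes 0.05 s, during which the arm holds its last target. There are 200 camera calls.

TASK

Take the orange-handled file from its blue stand and file the top edge of the copper coupon in the jig: three long forward strokes (the way the yellow arrow points, towards the red stop), pressing lightly, the file level and square to the edge, using most of the blade each time. Lift the file clear of the coupon after every stroke and never drag it back over the edge, which would pull the carriage away from the red stop. Then lay the file back across both bars of its stand as it lay before, without disturbing the bottles and the jar.

Things in the scene. Friction and masses are not known exactly. Their poses are not given: they have to be found in the camera images.
- file: Hand file, about 140 g, lying level. Orange handle 90 long x 20 wide x 26 high; grey steel blade 115 long x 20 wide x 5 thick sticks out of its front at mid height. Origin: centre of the handle's underside; +x towards the blade tip, +z up. Handle spans x -45..45, z 0..26; blade spans x 45..160, z 10.5..15.5.
- file_grip (a point): A good place to hold the file, inside the handle, 12 mm ahead of the file's origin and 16 mm above the handle's underside; grip across the 20 mm width (file y), firmly (about 100 N). Below and beside it nothing is in the way on the stand down to the stand's base plate (40 mm lower).
- file_heel (a point): Centre of the blade's underside where it leaves the handle (file frame 45, 0, 10.5 mm).
- file_tip (a point): Centre of the blade's underside at its front end (file frame 160, 0, 10.5 mm).
- jig: Filing jig fixed to the bench, grey base 150 x 100 x 14, origin at its underside below the coupon; base spans x -80..70, y -50..50. +x is the forward stroke direction (yellow arrow on the base, from the arrow side towards the red stop block at x 33..49, which is 44 high), y runs along the coupon's edge, +z up.
- edge (a point): Centre of the coupon's top edge as it stands unpressed with the carriage home, 85 mm above the bench; fixed in the jig, with axes parallel to the jig's (x forward, y along the edge).
- coupon: Copper coupon, upright plate 8 thick (x) x 50 wide (y), its top 19 mm above two dark steel jaws (each 14 thick, 60 wide, tops 66 mm above the bench). It stands on a light spring bed: it yields up to 12 mm downward, pushing back with about 1 N at first touch, 0.5 N more per mm, and rises again. Rides on the carriage. Origin as the jig's when home and unpressed.
- carriage (a joint): The aluminium carriage that bears the coupon, free to slide along the jig's x with 0.4 N friction: 0 m is home against the red stop, negative is away from it (towards the arrow side, to -0.020). Forward strokes hold it home; dragging the pressed file backward pulls it off and it stays there.
- stand: Blue file stand fixed to the bench: base 180 x 110 x 6, origin at the centre of its underside. Two bars 100 long along y and 10 thick: the rear one at x -65 with its top 30 mm up carries the handle, the front one at x +65 with its top 40.5 mm up carries the blade; 10 mm lips at the bar ends (8 wide, 84 between them). The file lies along +x, its origin at about x -35, z 30.
- dropper: White dropper bottle with orange cap, 28 diameter x 70 high, origin at the centre of its underside; leave alone.
- jar: Yellow jar with red lid, 48 diameter x 55 high, origin at the centre of its underside; leave alone.
- amber: Amber bottle with black cap, 40 diameter x 85 high, origin at the centre of its underside; leave alone.
There are look-alikes about, which are no part of the job. There is more than one size of the file; the job needs the largest.

How it is judged (in metres and radians):
On the way, in this order (a step that is already met when the one before it is completed fails the run):
1. first stroke begun: front part of the blade bears on the edge (heel more than 75 mm before it), level and square within about 15 degrees (contact force between file and coupon above 0.6 N and angle between the x axis of file and the x axis of edge, either way round below 0.3 rad and angle between file's own z axis and vertical below 0.26 rad and z of file_heel in the frame of edge below 0.02 m and x of file_heel in the frame of edge below -0.075 m).
2. first stroke ended: rear part of the blade bears on the edge (heel less than 45 mm before it) (contact force between file and coupon above 0.6 N and angle between the x axis of file and the x axis of edge, either way round below 0.3 rad and angle between file's own z axis and vertical below 0.26 rad and z of file_heel in the frame of edge below 0.02 m and x of file_heel in the frame of edge above -0.045 m).
3. file lifted clear of the edge after the first stroke (tip over 5 mm above it, no contact) (contact force between file and coupon below 0.05 N and z of file_tip in the frame of edge above 0.005 m), for 0.1 s.
4. second stroke begun: front part of the blade bears on the edge (heel more than 75 mm before it), level and square within about 15 degrees (all of step 1).
5. second stroke ended: rear part of the blade bears on the edge (heel less than 45 mm before it) (all of step 2).
6. file lifted clear of the edge after the second stroke (tip over 5 mm above it, no contact) (all of step 3), for 0.1 s.
7. third stroke begun: front part of the blade bears on the edge (heel more than 75 mm before it), level and square within about 15 degrees (all of step 4).
8. third stroke ended: rear part of the blade bears on the edge (heel less than 45 mm before it) (all of step 5).
9. file lifted clear of the edge after the third stroke (tip over 5 mm above it, no contact) (all of step 6), for 0.1 s.
At the end, for the whole second after the job is handed in: The file lies at rest across both bars of the stand, level (within 0.1 rad), origin within 30 mm along, 35 mm across and 6 mm in height of its place (x -35, y 0, z 30 mm in the stand's frame), pointing along the stand within 0.3 rad; the carriage is within 4 mm of its red stop (x of file in the frame of stand between -0.065 and -0.005 m and y of file in the frame of stand between -0.035 and 0.035 m and z of file in the frame of stand between 0.024 and 0.036 m and angle between file's own z axis and vertical below 0.1 rad and angle between the x axis of file and the x axis of stand, either way round below 0.3 rad and linear speed of file below 0.02 m/s and value of joint carriage above -0.004 m); the robot touches nothing.
It fails at once if the file presses on the coupon with over 25 N (contact force between file and coupon above 25 N).
It fails at once if the carriage is dragged back more than 4 mm from its red stop (value of joint carriage below -0.004 m).
It fails at once if the dropper is moved more than 15 mm or tipped (distance of dropper from where it was at the start of the episode above 0.015 m or angle between dropper's own z axis and vertical above 0.3 rad).
It fails at once if the jar is moved more than 15 mm or tipped (distance of jar from where it was at the start of the episode above 0.015 m or angle between jar's own z axis and vertical above 0.3 rad).
It fails at once if the amber is moved more than 15 mm or tipped (distance of amber from where it was at the start of the episode above 0.015 m or angle between amber's own z axis and vertical above 0.3 rad).
It also fails if it takes over 56 s, if anything falls off the work surface, if the arm or the gripper's body presses on something with over 40 N, if the wrist force passes 120 N, or if a joint passes its speed limit or range.

## Working session

There is one attempt and no reset: what is moved stays moved. The work goes in short steps, each a Python script; the robot and the scene stay as the last script left them, time stands still between calls to the robot, and variables do not carry over. Pictures are saved under pics/ and viewed, about 8 in all and at most 12, crops included, and the job is handed in when it is done.

```bash
mkdir -p pics
python3 - <<'E'
from bench import robot
import cv2
for n in("scene","top"):
    d=robot.get_image(n); cv2.imwrite(f"pics/{n}0.png",d["img"]); print(n,{k:v for k,v in d.items() if k!="img"})
print(robot.current_t(),robot.current_eef_rot())
E
```

```text
scene {'fovy': 49.34771310775857, 'cx': 321.12249008052015, 'cy': 244.31789782889092, 'k1': -0.10554310690607908, 'eye': array([1137.20303261,  489.28082255,  706.40886995]), 'orientation': array([-2.25132952e+00,  1.31973278e-03,  2.22894005e+00])}
top {'fovy': 49.74079663813649, 'cx': 320.10208901437375, 'cy': 235.71620860846835, 'k1': -0.05403533408768994, 'eye': array([ 406.26456211,   29.79769212, 1197.20003499]), 'orientation': array([-3.04510387, -0.03290453, -1.55850668])}
0.1 [-3.13999174e+00 -3.40317041e-04  4.34786190e-01]
```

View pics/scene0.png

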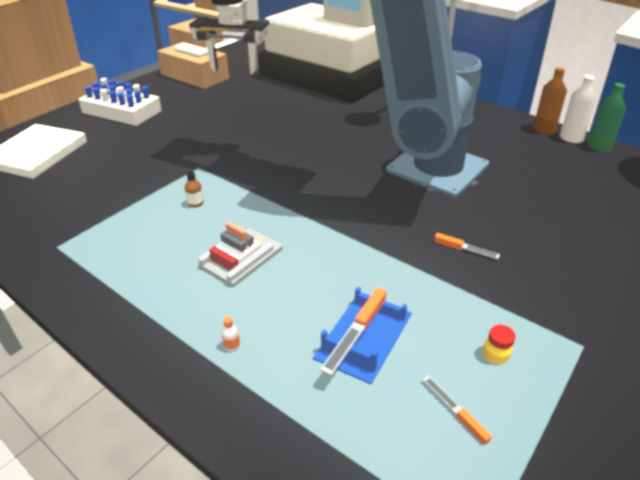

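View pics/top0.png

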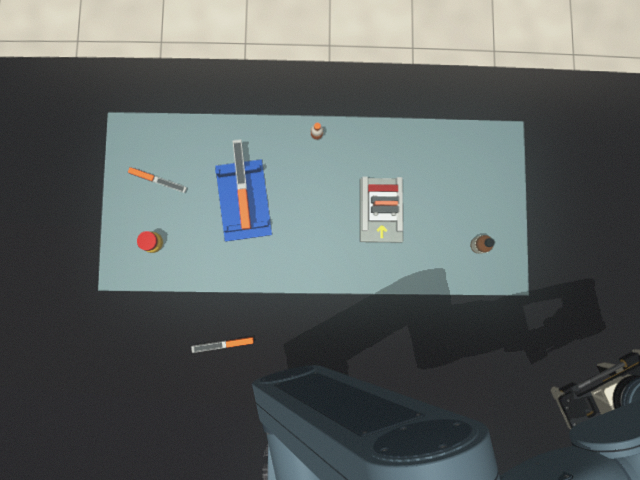

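The task file is the large one on the blue stand: top (240,185), scene (355,330). The look-alikes are small files at top (157,180) and (222,345), which appear in the scene picture at (457,408) and (466,246). The coupon at top (385,203) is also orange. The jig arrow points up in the picture, which is +x. Next I'll measure.

```bash
cat > h.py <<'E'
import numpy as np, cv2
from scipy.spatial.transform import Rotation as Ro
def K(d):
    f=240/np.tan(np.radians(d["fovy"])/2); return np.array([[f,0,d["cx"]],[0,f,d["cy"]],[0,0,1]])
def rays(d,px):
    q=cv2.undistortPoints(np.float64(px).reshape(-1,1,2),K(d),np.array([d["k1"],0,0,0,0.])).reshape(-1,2)
    return np.c_[q,np.ones(len(q))]@Ro.from_euler("xyz",d["orientation"]).as_matrix().T
def onplane(d,px,z):
    r=rays(d,px); return d["eye"]+r*((z-d["eye"][2])/r[:,2])[:,None]
def two(d1,p1,d2,p2):
    a,b=rays(d1,[p1])[0],rays(d2,[p2])[0]
    s=np.linalg.lstsq(np.c_[a,-b],d2["eye"]-d1["eye"],rcond=None)[0]
    A,B=d1["eye"]+s[0]*a,d2["eye"]+s[1]*b; return (A+B)/2,np.linalg.norm(A-B)
def blobs(d,lo,hi,box,amin=15):
    x0,y0,x1,y1=box; m=cv2.inRange(cv2.cvtColor(d["img"],cv2.COLOR_BGR2HSV),lo,hi)
    k=np.zeros_like(m); k[y0:y1,x0:x1]=m[y0:y1,x0:x1]
    c=[c for c in cv2.findContours(k,cv2.RETR_EXTERNAL,cv2.CHAIN_APPROX_NONE)[0] if cv2.contourArea(c)>=amin]
    return sorted(c,key=cv2.contourArea,reverse=True)
E
python3 - <<'E'
from h import *
from bench import robot
np.set_printoptions(precision=1,suppress=True)
d=robot.get_image("top"); s=robot.get_image("scene")
def rep(n,cs,z):
    for c in cs[:3]:
        r=cv2.minAreaRect(c); p=onplane(d,cv2.boxPoints(r),z)
        e=[np.linalg.norm(p[1]-p[0]),np.linalg.norm(p[2]-p[1])]
        v=(p[1]-p[0]) if e[0]>e[1] else (p[2]-p[1])
        print(n,"px",np.array(r[0]),"c",p.mean(0),"size",np.array(e),"long-axis deg",np.degrees(np.arctan2(v[1],v[0])))
rep("handle",blobs(d,(3,120,120),(18,255,255),(200,130,280,245)),56)
rep("stand",blobs(d,(105,120,60),(130,255,255),(200,130,290,250),200),6)
rep("coupon",blobs(d,(3,90,90),(18,255,255),(355,190,410,220)),85)
rep("red",blobs(d,(0,120,80),(3,255,255),(355,170,410,200)),44)
rep("jig",blobs(d,(0,0,115),(180,40,255),(350,165,415,250)),14)
rep("arrow",blobs(d,(22,100,100),(35,255,255),(360,215,410,245),5),14)
a=cv2.resize(d["img"][120:255,205:285],None,fx=4.4,fy=4.4,interpolation=cv2.INTER_CUBIC)
b=cv2.resize(d["img"][165:255,345:420],None,fx=5.6,fy=6.6,interpolation=cv2.INTER_CUBIC)
cv2.imwrite("pics/crop1.png",np.hstack([a,b[:a.shape[0]]]) if b.shape[0]>=a.shape[0] else a)
for p in ((146,242),):0
E
```

```text
handle px [243.6 208.6] c [575.2 164.3  56. ] size [18.9 88.7] long-axis deg -172.22423585800246
stand px [243. 200.] c [603.3 172.1   6. ] size [110.3 178.9] long-axis deg -170.97760549668047
coupon px [385.5 203. ] c [ 588.4 -147.5   85. ] size [50.6  8.8] long-axis deg -88.93186735150951
red px [383.  187.5] c [ 630.6 -148.4   44. ] size [64.  11.5] long-axis deg -88.85021790617246
jig px [382. 207.] c [ 591.4 -150.9   14. ] size [150.8 197.8] long-axis deg 179.6315414734719
arrow px [382.  230.9] c [ 534.7 -150.7   14. ] size [18.3 24.4] long-axis deg -150.0245137977568
```

View pics/crop1.png

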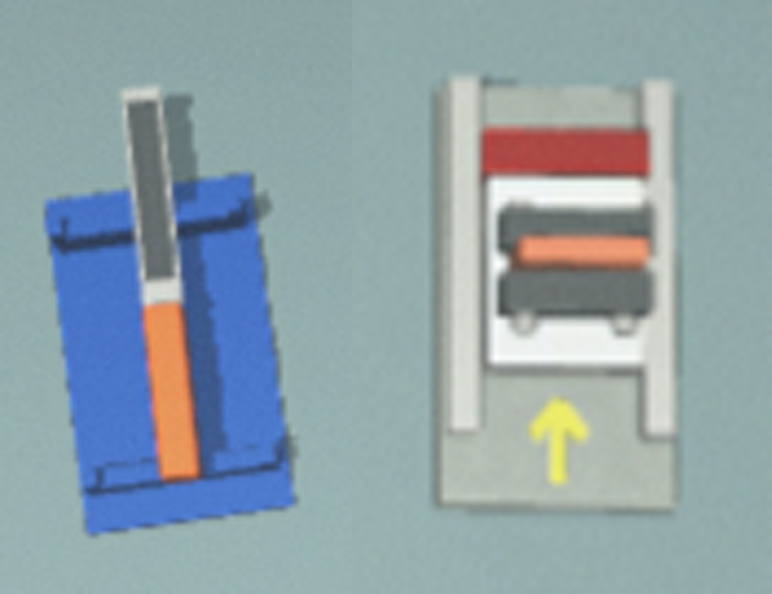

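The crop confirms the large file on the stand, with its handle towards the robot and its tip at top px (237,140). The jig arrow points +x, and light rails flank the carriage. Now a cross-check with the scene camera.

Run:
```python
from h import *
from bench import robot
np.set_printoptions(precision=1,suppress=True)
d=robot.get_image("top"); s=robot.get_image("scene")
print("tip", t:=onplane(d,[(237.3,139.8)],45.5)[0])
u=t-[575.2,164.3,0]; print("hdg",np.degrees(np.arctan2(u[1],u[0])),np.hypot(*u[:2]))
def ctr(c): m=cv2.moments(c); return m["m10"]/m["m00"],m["m01"]/m["m00"]
hd=blobs(d,(3,120,120),(18,255,255),(200,130,280,245))[0]
hs=blobs(s,(3,120,120),(18,255,255),(340,280,400,340))[0]
print("handle 2view",ctr(hs),two(d,ctr(hd),s,ctr(hs)))
def rep(z,c):
    p=onplane(s,cv2.boxPoints(cv2.minAreaRect(c)),z); print("scene",cv2.boxPoints(cv2.minAreaRect(c)).tolist(),p.mean(0))
st=blobs(s,(105,120,60),(130,255,255),(310,270,420,385),200)[0]; 
ap=cv2.approxPolyDP(cv2.convexHull(st),5,True).reshape(-1,2); print("stand hull",ap.tolist()); print(onplane(s,ap,6))
cs=blobs(s,(3,90,90),(18,255,255),(215,215,255,245)); rep(80,cs[0]); 
cd=blobs(d,(3,90,90),(18,255,255),(355,190,410,220))[0]; print("coupon 2view",two(d,ctr(cd),s,ctr(cs[0])))
b=blobs(d,(0,0,110),(180,45,255),(350,165,415,250),50)
for z,n,bx,lo,hi in((55,"jar",(130,220,170,260),(172,120,80),(179,255,255)),(55,"jar0",(130,220,170,260),(0,120,80),(6,255,255)),(70,"drop",(300,115,335,145),(3,100,100),(20,255,255)),(85,"amber",(465,225,505,260),(0,0,0),(180,255,60))):
    for c in blobs(d,lo,hi,bx,10)[:1]: print(n,ctr(c),onplane(d,[ctr(c)],z))
a=cv2.resize(s["img"][205:295,180:300],None,fx=6,fy=6,interpolation=cv2.INTER_CUBIC); cv2.imwrite("pics/jig.png",a)
```

```text
tip [734.3 184.2  45.5]
hdg 7.122137837128284 160.3243333817702
handle 2view (370.97066373303994, 306.7664099743307) (array([576.6, 165.3,  45.9]), np.float64(0.10239496373545474))
stand hull [[406, 306], [410, 314], [371, 382], [338, 369], [385, 302]]
[[501.3 196.7   6. ]
 [514.6 213.1   6. ]
 [684.1 239.7   6. ]
 [695.5 181.9   6. ]
 [516.3 159.8   6. ]]
scene [[223.3486328125, 229.00811767578125], [227.04592895507812, 222.02432250976562], [249.697265625, 234.01620483398438], [245.99996948242188, 241.0]] [ 595.5 -141.9   80. ]
coupon 2view (array([ 590.2, -150.3,   72.9]), np.float64(2.211268615845166))
jar0 (146.5209923664122, 240.44274809160305) [[500.9 376.3  55. ]]
drop (316.8870056497175, 126.11299435028248) [[762.3   4.3  70. ]]
```

View pics/jig.png

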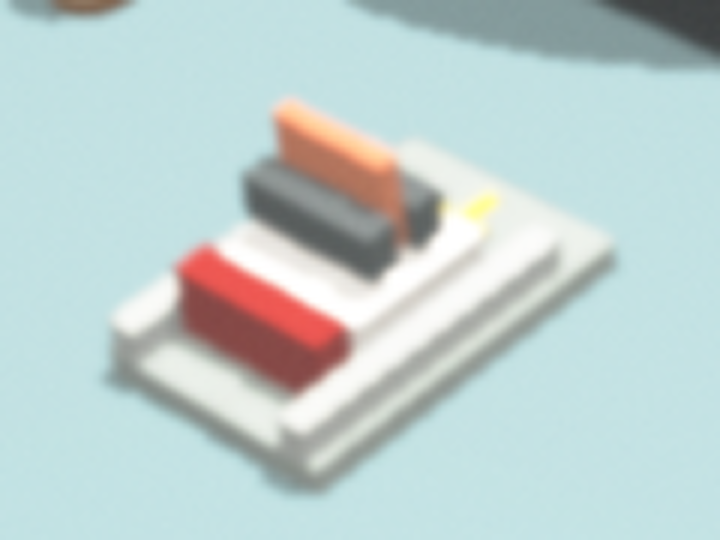

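Run:
```python
from h import *
from bench import robot
np.set_printoptions(precision=2,suppress=True)
th=np.radians(7.4); g=np.array([575.5+12*np.cos(th),164.5+12*np.sin(th)])
q=lambda p,yaw: robot.inverse_kinematics(p,[np.pi,0,yaw])
print(q([*g,27],th),q([*g,27],th-np.pi),q([589-125,-149,90],0),q([589-63,-149,70],0))
robot.move_ptp([*g,150],[np.pi,0,th]); print(robot.current_t(),robot.current_qpos())
robot.move_linear([*g,27.],speed=120)
f0=robot.current_contact_force(); robot.move_gripper(0.0); robot.sleep(.2)
print("w",robot.current_gripper_width()*93,robot.current_contact_force()-f0,robot.current_tcp_pos())
robot.move_linear([*g,150],speed=100); robot.sleep(.2)
print("w",robot.current_gripper_width()*93,robot.current_contact_force()-f0,robot.current_t())
d=robot.get_image("top");s=robot.get_image("scene")
b=cv2.resize(s["img"][180:400,270:490],(560,560));a=cv2.resize(d["img"][110:260,170:320],(240,240))
cv2.imwrite("pics/lift.png",np.hstack([b,np.vstack([a,np.zeros((320,240,3),np.uint8)])]))
```

```text
[ 0.09  0.55  1.61 -0.    0.99  1.53] [ 0.09  0.55  1.61  0.    0.99 -1.61] [-0.54  0.28  1.86 -0.    1.01  1.03] [-0.48  0.4   1.73 -0.    1.01  1.09]
2.975 [ 0.09  0.42  1.48 -0.    1.24  1.53]
w 19.92746307411073 [-0.72 -1.17 -1.64] [587.4  166.05  26.97]
w 19.969810648915107 [-1.06 -1.04 -1.84] 7.0583
```

View pics/lift.png

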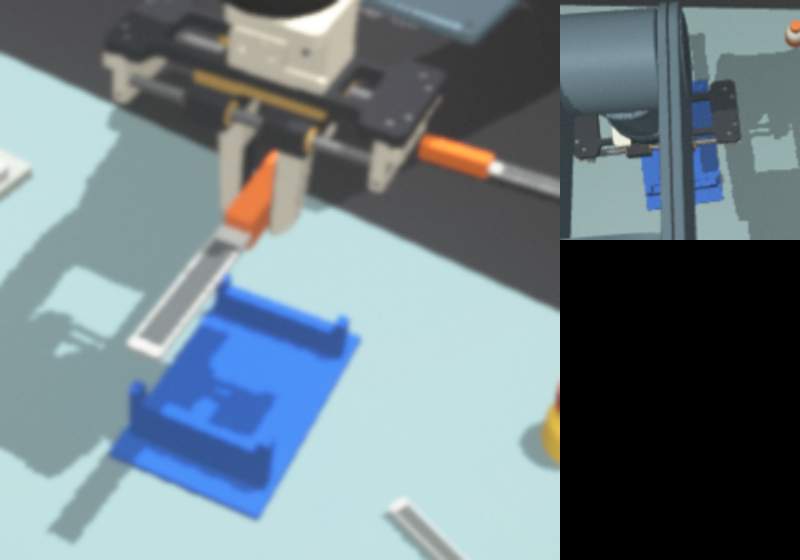

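The file is held and looks level. Its blade end is at about scene px (327,315). I'll check that numerically, then go above the jig.

```bash
cat >> h.py <<'E'
def proj(d,P):
    Rm=Ro.from_euler("xyz",d["orientation"]).as_matrix(); c=(np.atleast_2d(P)-d["eye"])@Rm
    return cv2.projectPoints(c,np.zeros(3),np.zeros(3),K(d),np.array([d["k1"],0,0,0,0.]))[0].reshape(-1,2)
E
python3 - <<'E'
from h import *
from bench import robot
np.set_printoptions(precision=1,suppress=True)
def crop(s,n,tcp,th):
    u=np.array([np.cos(th),np.sin(th),0]);v=np.array([-u[1],u[0],0]); o=np.array(tcp)+[0,0,19-16]-12*u
    P=[o+x*u+y*v+[0,0,z] for x,y,z in((160,10,15.5),(160,-10,15.5),(45,10,15.5),(45,-10,15.5),(45,10,26),(45,-10,26),(45,10,0))]
    px=proj(s,P); x0,y0=np.int32(px.mean(0))-[60,45]
    im=cv2.resize(s["img"][y0:y0+90,x0:x0+120],None,fx=6,fy=6,interpolation=cv2.INTER_CUBIC)
    for p in px: cv2.drawMarker(im,tuple(np.int32((p-[x0,y0]+.5)*6)),(255,0,255),0,14,1)
    cv2.imwrite(n,im)
J=np.array([589.,-149.]); x=-92-33
robot.move_linear([540,100,150],[np.pi,0,0],speed=150)
robot.move_linear([J[0]+x,J[1],150],speed=200)
robot.move_linear([J[0]+x,J[1],90],speed=100); robot.sleep(.3)
print(robot.current_t(),robot.current_contact_force(),robot.current_tcp_pos())
s=robot.get_image("scene"); crop(s,"pics/pre.png",robot.current_tcp_pos(),0)
E
```

```text
10.35 [-0.4 -0.5 -1.1] [ 464.3 -149.2   90.5]
```

View pics/pre.png

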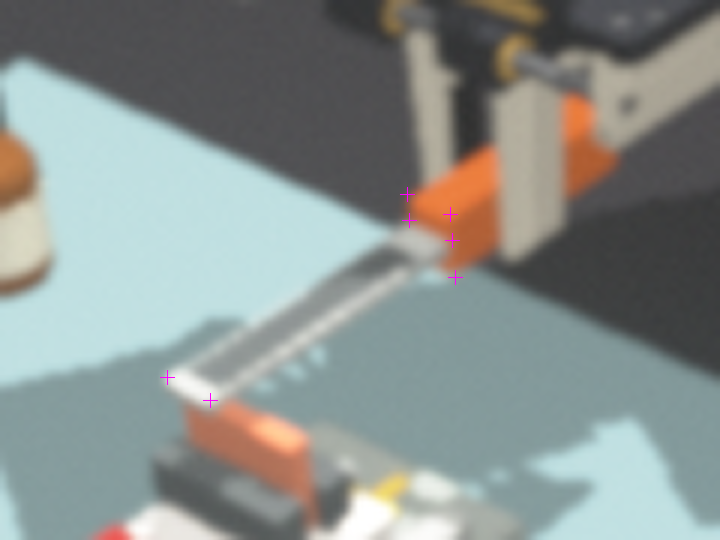

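The predicted corners (magenta) match the held file to about 1 px, so it is level and square, with its tip just past the coupon. Now the first stroke, with force readings.

```bash
cat > stroke.py <<'E'
from h import *
from bench import robot
np.set_printoptions(precision=2,suppress=True)
J=np.array([589.,-149.])
def at(xh,z,**k): robot.move_linear([J[0]+xh-33,J[1],z],**k)
def stroke(zp):
    at(-92,76,speed=80); robot.sleep(.2); f0=robot.current_contact_force()
    at(-91,zp,speed=20); robot.sleep(.15); print("down",robot.current_contact_force()-f0,robot.current_tcp_pos())
    for x in(-70,-50,-30): at(x,zp,speed=50); print(x,robot.current_contact_force()-f0)
    at(-29,80,speed=60); at(-29,95,speed=100); robot.sleep(.3)
    print("up",robot.current_contact_force()-f0,robot.current_gripper_width()*93,robot.current_t())
E
python3 - <<'E'
from stroke import *
stroke(69.3)
s=robot.get_image("scene");cv2.imwrite("pics/s1.png",cv2.resize(s["img"][180:300,170:330],None,fx=5,fy=5,interpolation=cv2.INTER_CUBIC))
E
```

```text
down [-1.48 -1.59  3.19] [ 465.12 -149.09   69.45]
-70 [-0.03 -1.96  1.67]
-50 [-0.58 -1.49  3.19]
-30 [ 0.55 -1.78  3.08]
up [-0.78 -1.22  0.33] 19.919306236706166 14.1583
```

View pics/s1.png

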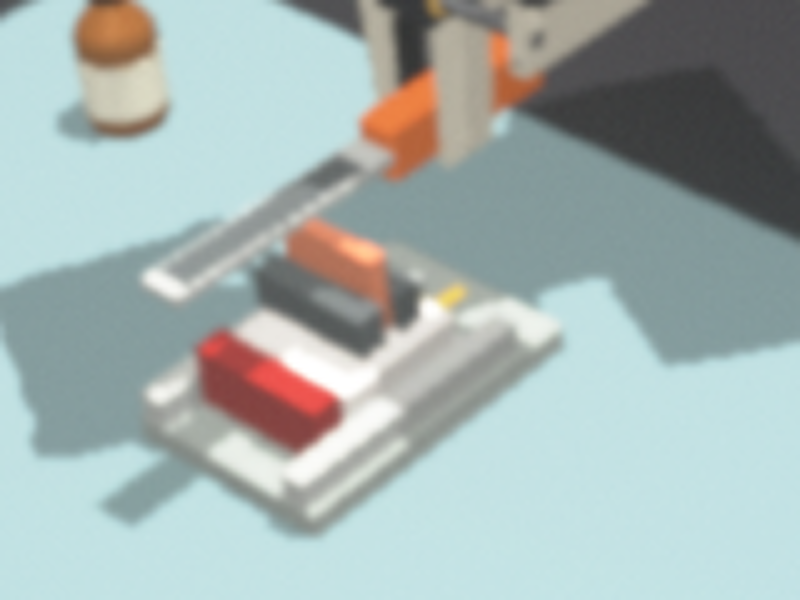

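Stroke 1 worked: about 2–3 N, file still level, carriage home at the red stop. Strokes 2 and 3 follow.

Run:
```python
from stroke import *
for i in range(2):
    at(-92,95,speed=120); stroke(69.3)
robot.move_linear([500,-149,160],speed=100)
robot.move_linear([540,100,160],speed=200)
th=np.radians(7.4); g=[575.5+12*np.cos(th),164.5+12*np.sin(th)]
robot.move_linear([*g,150],[np.pi,0,th],speed=120); robot.sleep(.2)
s=robot.get_image("scene");u=np.array([np.cos(th),np.sin(th),0]);v=np.array([-u[1],u[0],0]); o=robot.current_tcp_pos()+[0,0,3]-12*u
im=cv2.resize(s["img"][190:310,270:430],None,fx=5,fy=5,interpolation=cv2.INTER_CUBIC)
for x,y,z in((160,10,15.5),(160,-10,15.5),(45,10,15.5),(45,-10,26),(45,10,0)):
    p=proj(s,o+x*u+y*v+[0,0,z])[0]; cv2.drawMarker(im,tuple(np.int32((p-[270,190]+.5)*5)),(255,0,255),0,14,1)
cv2.imwrite("pics/back.png",im); print(robot.current_t())
```

```text
down [-0.24  0.57  2.9 ] [ 465.14 -149.12   69.47]
-70 [ 0.5  -0.3   1.38]
-50 [0.73 0.27 1.95]
-30 [ 1.23 -0.33  1.48]
up [-0.13  0.41  0.46] 19.666820145112553 18.7083
down [-0.06  0.5   1.55] [ 465.14 -149.12   69.46]
-70 [-0.12 -0.12  1.51]
-50 [ 0.25 -0.44  2.45]
-30 [-0.85  0.99  1.82]
up [-1.26  0.48 -1.14] 20.029471380426987 23.2083
26.55
```

View pics/back.png

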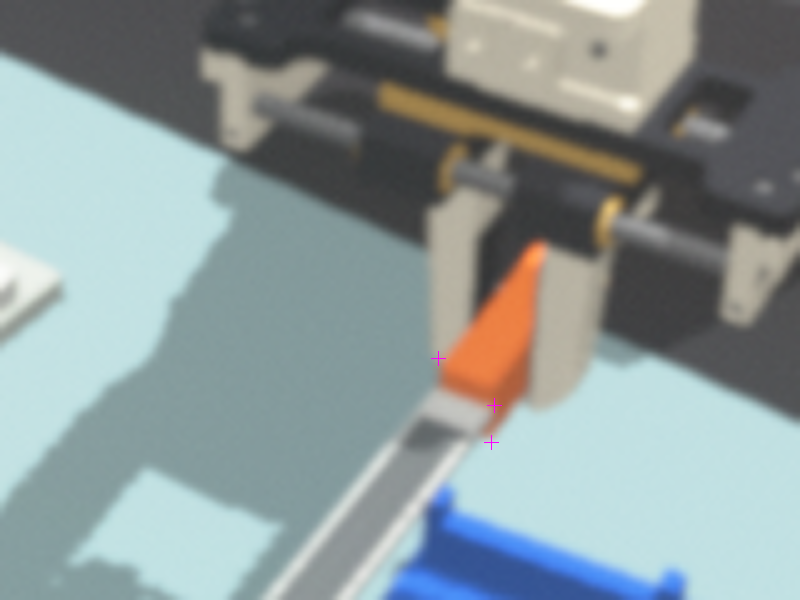

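The hold hasn't shifted: the heel corners match to about 1–2 px. Next I'll lay it down with a force guard.

Run:
```python
from stroke import *
th=np.radians(7.4); g=[575.5+12*np.cos(th),164.5+12*np.sin(th)]
robot.move_linear([*g,45],speed=100); robot.sleep(.2)
print(robot.move_linear([*g,27.2],speed=20,f_stop=8), robot.current_tcp_pos(),robot.current_contact_force())
robot.move_gripper(1.0); robot.sleep(.3)
robot.move_linear([*g,170],speed=100)
robot.move_ptp([300,-350,250],[np.pi,0,0]); robot.sleep(.2)
d=robot.get_image("top");s=robot.get_image("scene")
c=blobs(d,(3,120,120),(18,255,255),(200,130,280,245))[0]; r=cv2.minAreaRect(c); print(onplane(d,cv2.boxPoints(r),56).mean(0),r)
for n,z,bx,lo,hi in(("jar",55,(130,220,170,260),(0,120,80),(6,255,255)),("drop",70,(300,115,335,145),(3,100,100),(20,255,255))):
    print(n,onplane(d,[blobs(d,lo,hi,bx,10)[0].reshape(-1,2).mean(0)],z))
a=cv2.resize(s["img"][160:400,170:530],(800,533));cv2.imwrite("pics/end.png",a); print(robot.current_t())
```

```text
False [587.53 166.05  27.27] [-0.24  0.22 -1.2 ]
[575.36 164.19  56.  ] ((243.6116180419922, 208.5416259765625), (39.63032150268555, 8.487138748168945), 83.8844985961914)
jar [[500.89 376.36  55.  ]]
drop [[762.19   4.41  70.  ]]
34.5333
```

View pics/end.png

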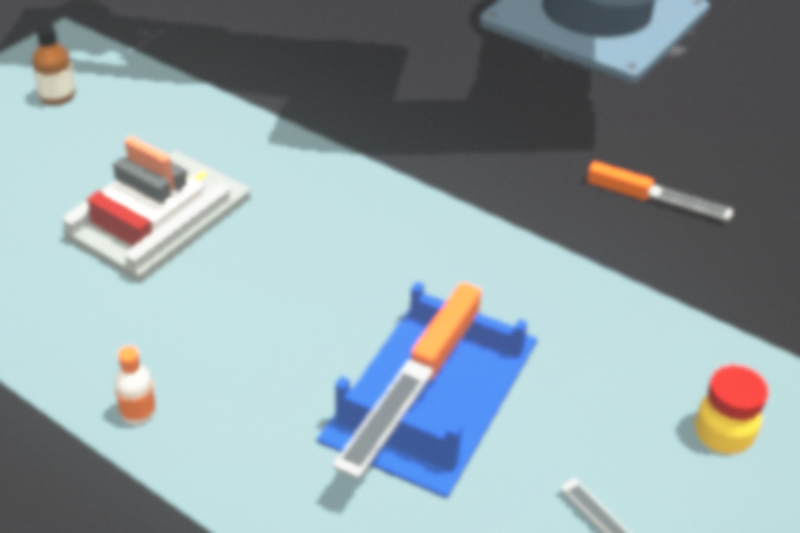

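The file is back across both bars, with its handle at crop (448,325) and tip at (350,467). The bottles and jar are in place and the carriage is home.

```bash
python3 -c "
from bench import robot
print(robot.hand_in())"
```

```text
the job is handed in; nothing more can be done
None
```

I filed the coupon with three forward strokes, laid the large orange-handled file back on its blue stand, and handed the job in at about 34.5 s of 56 s. The hand-in reports no verdict.

- **Strokes:** each ran with the heel from about 92 mm to 30 mm before the edge. The vertical force read 1.4–3.2 N, noisy by about 1 N. I lifted the file clear after each stroke and moved it back in the air.
- **File position:** the camera puts the file's handle at (575.4, 164.2), against (575.2, 164.3) before the job. That is about 29 mm behind the stand's centre and 3 mm off its axis, so it is within tolerance.
- **Jar and dropper:** the jar measured the same as before. The dropper was also within 1 mm, although the two dropper figures come from slightly different averaging.
- **Checked by eye only:** the amber bottle was not found by its colour mask. In the last picture it stands upright where it was, and the carriage sits at its red stop.
- **Measurement that disagreed:** the two-camera coupon centre came out 2 mm off and lower, because the two views see different faces. I used the top view together with the given 85 mm edge height instead.

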